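Line up the splash guard's hinge for its pin

ROBOT

A 6-joint arm with a two-finger parallel gripper is mounted at the origin on the work surface. World frame = base frame: x ahead of the robot, y to its left, z up, the work surface at z = 0. Lengths are in mm, angles in rad, forces in N, time in s.
With the tool pointing down it reaches from about 350 to 875 mm from the base axis. Payload 4.2 kg.
Tool frame: the origin (TCP) lies on the mounting face of the last link; the fingertips stand 173 mm ahead of it and the grasp point (between the pads) lies 155 mm ahead of it (tcp_to_grasp is the distance from the TCP to the grasp point, in mm); z points along the fingers, y is the direction in which the jaws open and shut (so a half turn about z gives the same grasp; the last joint's range is limited). The gripper opens to 85 mm and grips with 20 to 120 N. Pads are 22 mm wide; open, the fingers measure 114 mm over their backs; the gripper's body (76 mm by 85 mm) begins 54 mm behind the grasp point. The pads swing forward as they close: fully open they stand 13 mm farther back than shut.
Start: joints at [-1.002, 0.385, 0.008, 0, -1.194, -0.259], TCP at [190.558, -595.221, 404.712] pointing down, gripper open.
Joint ranges: [-3.14, 3.14], [-1.21, 2.06], [-1.07, 1.41], [-3.16, 2.05], [-2.99, -0.16], [-3.1, 3.1]. Speed limits (rad/s): [2.79, 2.79, 3.14, 3.14, 3.14, 3.14].

INTERFACE

Orientations are given as a unit quaternion [x, y, z, w].
In Python, from bench import * gives the robot as it stands. The module is installed in compiled form; this text tells all that it offers.
- The arm moves only by the tool apply_moves, never from a script. Its arguments are lists of equal length, an entry for each row: "fingers": the closure, from 0 (fully open) to 1 (shut); "dp": the shift along the world's x, y, z in cm, a list of three; "yaw": the turn about the world's z in degrees. A call has 1 to 10 rows; each row is the pose to reach, as a shift and turn from the pose measured when the call began; what a row does not reach only later rows make up. A row lasts 1/10 s, in which the tool goes at most 50 mm and 8.59 degrees, less where a joint would pass 70% of its speed; a pose out of reach is approached as far as the arm can. A call with a gripper value outside its range is refused whole. The fingers move at their own pace and stop on an object; the grip force is fixed at half the most. Time passes only in rows, so rows that repeat a pose let the fingers close. It gives the time, the measured TCP pose, the force and the opening at its end, in the units of the state.
- read_state(): the state, without advancing time (a new reading comes with each control period).
- get_image(name): name is "scene" or "top"; returns a dict with "color" (400x640x3 uint8, blue, green, red), "mtx" (3x3 intrinsics, pixels), "camera_from_world" (4x4, takes a point from world to camera coordinates). Camera axes: x right, y down, z forward; pixel columns grow to the right and rows downward; lengths in mm; the calibration is good to about 2 mm. A picture is of the moment at which its call begins. There is no depth.
- job_done(): hands the job in, once; it reports no verdict.
The state is a dict: "clock": time; "joints": joint angles; "joint_vel": joint speeds; "joint_efforts": joint torques, N m; "position": TCP position; "ee_rot": TCP orientation; "contact_force": force on the tool from outside, world axes, zero at the start; "wrist_torque": the same for the moment, N m; "gripper_width": finger opening in mm.
Only numpy, scipy, OpenCV 4.12 (cv2) and the standard library are available. Lean on these libraries where they do the work, as an engineer would, in place of code of your own. Each camera call takes 0.05 s, during which the arm holds its last target. There are 200 camera calls.

TASK

Refit the orange splash guard to its sill block: first take the hinge pin out of its blue cradle and start it, nose first, in the long barrel of the sill block, at least half way along the barrel but not sticking out into the gap, and let go of it. Then lift the guard out of its white rack and lower its knuckle into the gap between the two barrels until the holes line up, so that the pin could be pushed straight through; finish while still holding the guard there upright, steady and hanging free in the gripper, not resting on the sill or the pin. Leave the beaker, the flask, the wash bottle and the padlock where they stand.

Things in the scene. Friction and masses are not known exactly. Their poses are not given: they have to be found in the camera images.
- sill: Fixed sill block: green base (x -70 to 66 mm, 60 mm wide, 20 mm high) on the bench, carrying two steel hinge barrels in line on 14 mm thick webs. Origin on the bench under the middle of the gap between the barrels; x runs level along the hinge axis, roughly away from the robot; z up. Hinge axis 75 mm above the bench. The bench outboard of the base is clear.
- sill_gap (a point): Point on the hinge axis in the middle of the gap; axes as sill. Barrels: tubes 22 mm outside, 12 mm hole right through. Long barrel x = -67 to -17 mm from here (open outer mouth at -67, robot's side); short barrel x = 17 to 37 mm. The gap between (34 mm) is open above and down to the base's top. The guard's knuckle hole belongs here.
- guard: Loose upright guard, 0.13-0.25 kg. Origin: centre of the hole of its steel knuckle at the bottom (tube along x, 26 mm long, 22 mm outside, 12 mm hole); z up. Panel 110 mm along x, 8 mm thick along y, z = 20 to 110 mm; steel leaf 48 x 11 mm thick, z to 55. Black grip strip 12 mm thick, z = 80 to 110: grip from above across y. With holes lined up its shoulders (z = 20) clear the barrels by 9 mm.
- pin: Loose steel hinge pin, 55 g: shaft 8 mm thick, 110 mm long, last 6 mm of the nose tapering to 4 mm; red head 16 mm across, 6 mm thick. Lies level in the cradle, nose away from the robot. Origin on the axis, 55 mm from nose and from the head's underside; x points to the nose; may have rolled about x. Let go in the barrel, its tail sags a few mm and it stays.
- pin_nose (a point): Tip of the pin's nose, on its axis.
- cradle: Fixed blue cradle: base 130 x 50 mm, 10 mm high; two posts (10 mm along x, 30 mm wide, tops at 65 mm) centred at x = 40 and -46 mm, with notches open above in which the pin lies along x, axis 60 mm above the bench. Between the posts the pin is free for a grip from above across y. Origin on the bench under the pin's origin; x towards the nose.
- rack: Fixed white rack: base 140 x 60 mm, 8 mm high; two posts (24 mm along x, 34 mm wide) centred at x = -40 and 40 mm with 10 mm slots, floor 45 mm and top 70 mm above the bench, in which the guard's shoulders stand, its knuckle hole 25 mm above the bench. Lift the guard straight up at least 30 mm. Origin on the bench under the guard's centre; x along the guard.
- beaker: Glass beaker, 72 mm across, 90 mm high, loose; origin under its centre. Leave alone.
- flask: Conical glass flask, 72 mm across, 104 mm high, loose; origin under its centre. Leave alone.
- wash_bottle: White wash bottle, 64 mm across, 150 mm high, loose; origin under its centre. Leave alone.
- padlock: Steel padlock lying flat, about 75 x 48 mm, 26 mm high, loose; origin under its round body's centre. Leave alone.

How it is judged:
By the outcome, as a careful person would: the job done as asked, in the order asked, and still so for the second after the job is handed in, while the arm keeps its last pose, push and grip.
It also fails if it takes over 70 s, if anything falls off the work surface, if the arm or the gripper's body presses on something with over 40 N, if the wrist force passes 120 N, or if a joint passes its speed limit or range.

## Working session

There is one attempt and no reset: what is moved stays moved. The work goes in short steps, Python scripts to look and compute and a tool call to move; the robot and the scene stay as the last step left them, time stands still between calls to the robot, and variables do not carry over. Pictures are saved under pics/ and viewed, about 8 in all and at most 12, crops included, and the job is handed in when it is done.

Besides the shell and the picture viewer there is one more tool, called after "Emit:" as name([rows], argument=value, ...), one row to a line, values as JSON. apply_moves: Moves the arm, as the interface text tells. Its arguments: {"type":"object","properties":{"fingers":{"type":"array","items":{"type":"number"}},"dp":{"type":"array","items":{"type":"array","items":{"type":"number"}}},"yaw":{"type":"array","items":{"type":"number"}}},"required":["fingers","dp","yaw"]}

```bash
mkdir -p pics; python3 - <<'E'
from bench import *
import cv2,numpy as np
s=read_state();print({k:np.round(v,3).tolist() for k,v in s.items()})
for n in("scene","top"):
    g=get_image(n);cv2.imwrite(f"pics/{n}0.png",g["color"]);print(n,g["mtx"].round(1).tolist(),g["camera_from_world"].round(4).tolist())
E
```

```text
{'clock': 0.0, 'joints': [-1.002, 0.386, 0.007, -0.001, -1.194, -0.259], 'joint_vel': [0.001, 0.002, -0.001, 0.003, 0.001, 0.001], 'joint_efforts': [-0.0, -39.229, 18.84, 4.186, -0.005, -0.0], 'position': [190.533, -595.026, 403.617], 'ee_rot': [-0.154, 0.988, 0.001, -0.0], 'contact_force': [-0.345, -0.129, 0.385], 'wrist_torque': [-0.024, -0.049, -0.081], 'gripper_width': 85.387}
scene [[395.4, 0.0, 320.8], [0.0, 395.4, 196.1], [0.0, 0.0, 1.0]] [[-0.8082, 0.5886, -0.0196, 426.2772], [0.3947, 0.5167, -0.7597, -190.5004], [-0.4371, -0.6217, -0.6499, 1257.1248], [0.0, 0.0, 0.0, 1.0]]
top [[486.2, 0.0, 320.5], [0.0, 486.2, 201.4], [0.0, 0.0, 1.0]] [[0.0141, -0.9997, -0.0198, 45.1162], [-0.9847, -0.0105, -0.1737, 577.9075], [0.1734, 0.022, -0.9846, 1108.4237], [0.0, 0.0, 0.0, 1.0]]
```

View pics/scene0.png

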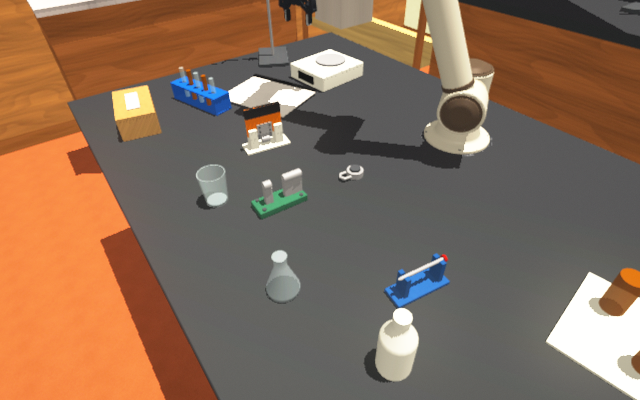

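View pics/top0.png

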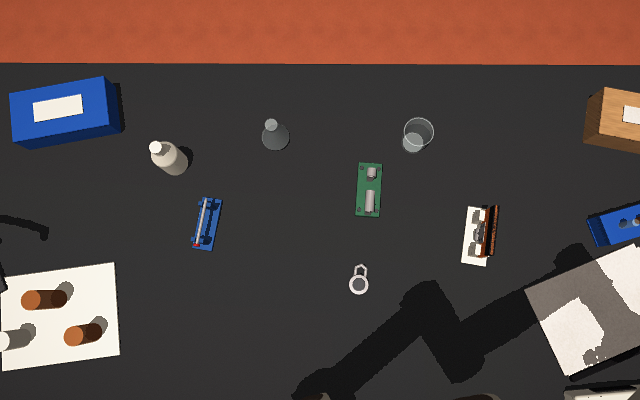

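The scene view shows the guard in the rack (265,130), sill (280,195) and cradle (418,280). The top view shows the cradle at (207,223), sill at (369,190) and rack at (480,236). I'll enlarge these for measuring.

```bash
python3 - <<'E'
import cv2,numpy as np
t=cv2.imread("pics/top0.png");s=cv2.imread("pics/scene0.png")
def crop(im,x,y,w,h,k):
    c=cv2.resize(im[y:y+h,x:x+w],None,fx=k,fy=k,interpolation=cv2.INTER_CUBIC)
    for i in range(0,w,10):
        cv2.line(c,(i*k,0),(i*k,6),(0,255,255),1)
        if i%20==0:cv2.putText(c,str(x+i),(i*k,16),0,.35,(0,255,255),1)
    for i in range(0,h,10):
        cv2.line(c,(0,i*k),(6,i*k),(0,255,255),1);cv2.putText(c,str(y+i),(8,i*k+4),0,.35,(0,255,255),1)
    return c
a=np.hstack([crop(t,185,190,44,70,6),crop(t,347,155,44,70,6),crop(t,455,200,44,70,6)])
cv2.imwrite("pics/a.png",a)
b=np.hstack([crop(s,380,245,75,65,5),crop(s,245,160,70,65,5)])
b=np.vstack([b,np.zeros_like(b)[:0]]);
c=crop(s,235,95,70,65,4);z=np.zeros((260,b.shape[1],3),np.uint8);z[:,:280]=c
cv2.imwrite("pics/b.png",np.vstack([b,z]))
E
```

```text
(no output)
```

View pics/a.png

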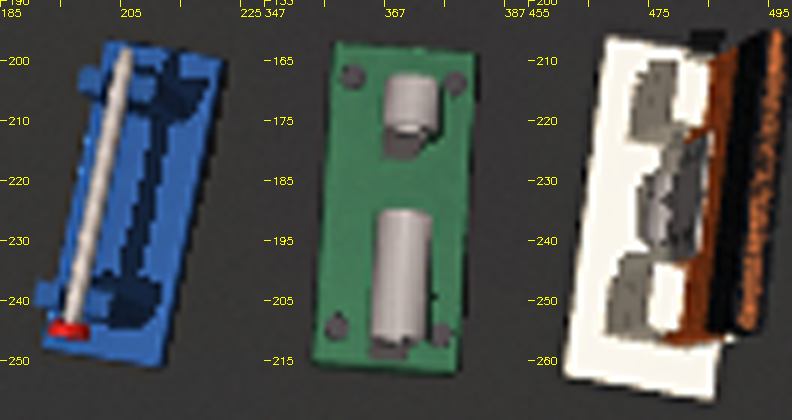

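View pics/b.png

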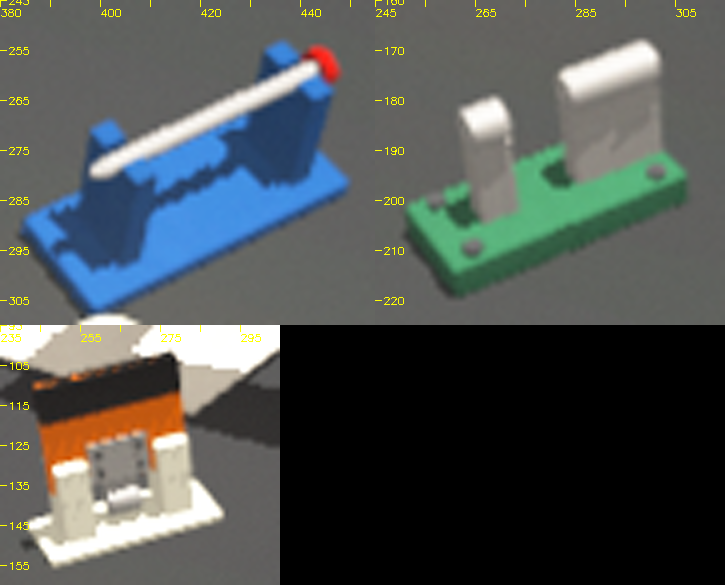

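The crops give me these keypoints, in full-image pixels:

| Part | Top view | Scene view |
|---|---|---|
| Pin nose | (205.6,197.5) | (398.6,279) |
| Pin head | (196.1,244.6) | (444,257.4) |
| Guard top edge ends | (496.3,204.9) and (490.8,254.6) | not used |
| Long barrel, far top edge | (369.9,189.6) | not used |
| Short barrel, far top edge | (371.1,167.1) | not used |

I'll fit the poses from these plus the base corners.

```bash
cat >h.py <<'E'
from bench import *
import cv2,numpy as np
from scipy.optimize import least_squares
from scipy.spatial.transform import Rotation as R
C={n:(lambda g:(g["mtx"],g["camera_from_world"]))(get_image(n)) for n in("scene","top")}
def proj(n,p):
    K,T=C[n];q=K@(T[:3,:3]@np.asarray(p,float)+T[:3,3]);return q[:2]/q[2]
def rz(a):return R.from_euler('z',a).as_matrix()
def fit(obs,x0,f=lambda v,p:rz(v[2])@p+[v[0],v[1],0]):
    fun=lambda v:np.concatenate([proj(n,f(v,np.array(p,float)))-uv for n,p,uv in obs])
    r=least_squares(fun,x0,loss='soft_l1',x_scale=[100,100,1]);return r.x,fun(r.x).reshape(-1,2).round(1).tolist()
E
python3 - <<'E'
from h import *
cr=[("top",(55,0,60),(205.6,197.5)),("top",(-58,0,60),(196.1,244.6)),("scene",(55,0,60),(398.6,279)),("scene",(-59,0,60),(444,257.4)),
("scene",(65,-25,10),(384,289.6)),("scene",(65,25,0),(399,307.2)),("scene",(-65,25,10),(449.2,280.6)),
("top",(65,25,10),(202.1,196.4)),("top",(65,-25,10),(222.4,199.6))]
si=[("top",(-17,0,86),(369.9,189.6)),("top",(37,0,86),(371.1,167.1)),("top",(66,30,20),(358.4,161.6)),("top",(66,-30,20),(381.6,163.4)),
("scene",(66,-30,20),(251.2,201.2)),("scene",(66,30,20),(260.6,213.6)),("scene",(-70,30,20),(306.8,194))]
gu=[("top",(55,0,135),(496.3,204.9)),("top",(-55,0,135),(490.8,254.6)),("scene",(55,6,135),(242.9,109.1)),("scene",(-55,6,135),(278.9,101.6)),
("top",(70,30,8),(467.8,205.8)),("top",(-70,30,8),(460.4,262.1))]
for n,o in(("cradle",cr),("sill",si),("guard",gu)):
    v,e=fit(o,[600,0,0]);print(n,v[:2].round(1),np.degrees(v[2]).round(2),e)
E
```

```text
cradle [525.2 333.3] -8.1 [[0.1, 1.1], [0.1, 0.9], [-0.9, 0.6], [-0.4, 0.2], [-0.3, -1.6], [-1.1, 2.2], [0.4, -0.1], [-0.4, 0.4], [-1.0, 0.2]]
sill [616.  -63.9] -3.17 [[0.2, 0.5], [0.2, 0.3], [-0.8, 0.2], [0.2, -0.1], [-1.5, -0.2], [-0.5, 0.7], [0.7, 0.2]]
guard [ 504.1 -326.7] -9.3 [[0.4, 0.2], [0.0, 0.2], [0.1, 2.1], [-0.2, 0.8], [-0.1, -0.1], [0.1, 0.1]]
```

Emit:
apply_moves([
  [3.4, 3.7, 0],
  [6.8, 7.4, 0],
  [10.2, 11, 0],
  [13.6, 14.7, 0],
  [17, 18.4, 0],
  [20.4, 22, 0],
  [23.8, 25.7, 0],
  [27.2, 29.4, 0],
  [29, 34, 0],
  [30, 39, 0],
], fingers=[0.5, 0.5, 0.5, 0.5, 0.5, 0.5, 0.5, 0.5, 0.5, 0.5], yaw=[-6, -12, -18, -24, -25.8, -25.8, -25.8, -25.8, -25.8, -25.8])

```text
clock: 1.2
position: [491.8, -204.2, 403.5]
ee_rot: [0.07, 0.998, 0.001, -0.0]
contact_force: [1.0, -0.4, -1.3]
gripper_width: 42.9
```

Emit:
apply_moves([
  [0.5, 5, 0],
  [1, 10, 0],
  [1.5, 15, 0],
  [1.8, 20, 0],
  [1.8, 25, 0],
  [1.8, 30, 0],
  [1.8, 35, 0],
  [1.8, 40, 0],
  [1.8, 45, 0],
  [1.8, 50, 0],
], fingers=[0.5, 0.5, 0.5, 0.5, 0.5, 0.5, 0.5, 0.5, 0.5, 0.5], yaw=[0, 0, 0, 0, 0, 0, 0, 0, 0, 0])

```text
clock: 2.2
position: [509.2, 295.0, 403.5]
ee_rot: [0.07, 0.998, 0.001, -0.0]
contact_force: [0.7, 0.4, 0.5]
gripper_width: 42.9
```

Emit:
apply_moves([
  [0, 4, -3],
  [0, 4, -7],
  [0, 4, -11],
  [0, 4, -11],
  [0, 4, -11],
  [0, 4, -11],
], fingers=[0.5, 0.5, 0.5, 0.5, 0.5, 0.5], yaw=[0, 0, 0, 0, 0, 0])

```text
clock: 2.8
position: [510.1, 335.3, 296.3]
ee_rot: [0.07, 0.998, 0.002, 0.002]
contact_force: [0.2, 0.4, 0.6]
gripper_width: 42.9
```

```bash
cat >>h.py <<'E'
def crop(n,x,y,w,h,k):
    im=get_image(n)["color"];c=cv2.resize(im[y:y+h,x:x+w],None,fx=k,fy=k,interpolation=cv2.INTER_CUBIC)
    for i in range(0,w,10):
        cv2.line(c,(i*k,0),(i*k,6),(0,255,255),1)
        if i%20==0:cv2.putText(c,str(x+i),(i*k,16),0,.35,(0,255,255),1)
    for i in range(0,h,10):
        cv2.line(c,(0,i*k),(6,i*k),(0,255,255),1);cv2.putText(c,str(y+i),(8,i*k+4),0,.35,(0,255,255),1)
    return c
def st():
    s=read_state();q=R.from_quat(s["ee_rot"]);g=s["position"]+q.apply([0,0,155]);y=q.apply([0,1,0]);a=np.degrees(np.arctan2(-y[0],y[1]))
    print("t",s["clock"],"tcp",s["position"],"grasp",g.round(1),"yaw",(a+90)%180-90,"tilt",q.apply([0,0,1]).round(4),"F",s["contact_force"],"M",s["wrist_torque"],"w",s["gripper_width"]);return s
E
python3 - <<'E'
from h import *
st();a=crop("scene",370,190,100,130,4);b=crop("top",160,170,80,100,5)
b=cv2.copyMakeBorder(b,0,20,0,0,0);cv2.imwrite("pics/c.png",np.hstack([a,b]))
E
```

```text
t 2.9 tcp [509.83537196 335.09776817 296.33148925] grasp [510.4 335.8 141.3] yaw -8.044370006752587 tilt [ 0.0035  0.0047 -1.    ] F [ 0.99007374 -0.07221704 -0.32713077] M [ 0.02072321  0.00338074 -0.01416136] w 42.6876411422864
```

View pics/c.png

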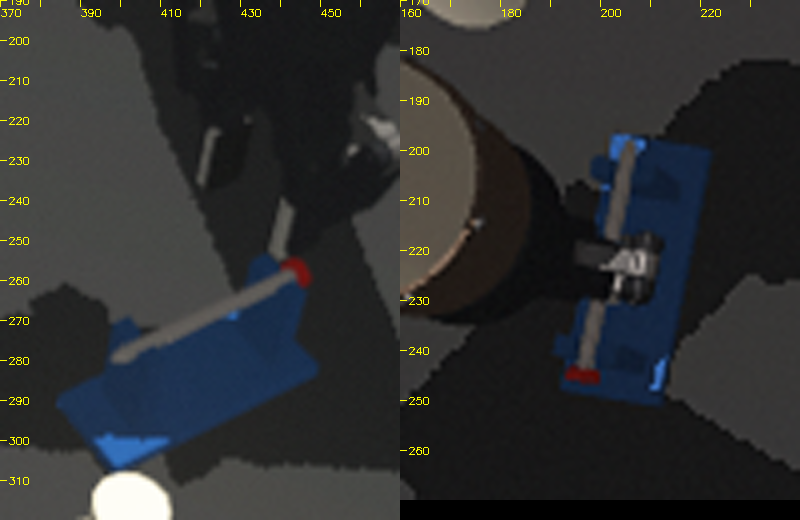

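The jaws straddle the pin midway between the posts, at about (205,222) in the top view. I'll go down and grip.

Emit:
apply_moves([
  [0, 0, -2.5],
  [0, 0, -5],
  [0, 0, -7.5],
  [0, 0, -8.1],
  [0, 0, -8.1],
  [0, 0, -8.1],
], fingers=[0.5, 0.5, 0.5, 0.5, 0.5, 0.5], yaw=[0, 0, 0, 0, 0, 0])

```text
clock: 3.6
position: [510.1, 335.3, 216.1]
ee_rot: [0.07, 0.998, 0.003, 0.002]
contact_force: [0.4, -0.3, -0.3]
gripper_width: 42.7
```

Emit:
apply_moves([
  [0, 0, 0],
  [0, 0, 0],
  [0, 0, 0],
  [0, 0, 0],
  [0, 0, 0],
  [0, 0, 0],
  [0, 0, 0],
  [0, 0, 0],
], fingers=[0.7, 0.85, 1, 1, 1, 1, 1, 1], yaw=[0, 0, 0, 0, 0, 0, 0, 0])

```text
clock: 4.4
position: [510.3, 335.7, 217.4]
ee_rot: [0.07, 0.998, 0.004, 0.003]
contact_force: [-0.8, 0.4, 6.2]
gripper_width: 5.9
```

```bash
python3 -c "
from h import *
st()"
```

```text
t 4.5 tcp [510.36817581 335.63992189 217.41563087] grasp [511.3 336.7  62.4] yaw -8.010476247806864 tilt [ 0.006   0.0068 -1.    ] F [-0.96819156 -0.50281003  5.25784665] M [-0.07149226  0.33637738 -0.07557126] w 5.215118384063047
```

Emit:
apply_moves([
  [0, 0, 0],
  [0, 0, 0],
  [0, 0, 0],
], fingers=[1, 1, 1], yaw=[0, 0, 0])

```text
clock: 4.8
position: [510.3, 335.7, 217.5]
ee_rot: [0.07, 0.998, 0.004, 0.003]
contact_force: [-0.8, -1.0, 2.3]
gripper_width: 5.7
```

```bash
python3 - <<'E'
from h import *
st();a=crop("scene",370,210,100,120,4);b=crop("top",160,180,80,96,5)
cv2.imwrite("pics/d.png",np.hstack([a,b]))
E
```

```text
t 4.9 tcp [510.34238578 335.6480592  217.50162765] grasp [511.3 336.7  62.5] yaw -8.005458148281633 tilt [ 0.006   0.0066 -1.    ] F [-0.55606494 -0.3603293   2.28864397] M [-0.10727644  0.20096608  0.00760872] w 5.735593928242615
```

View pics/d.png

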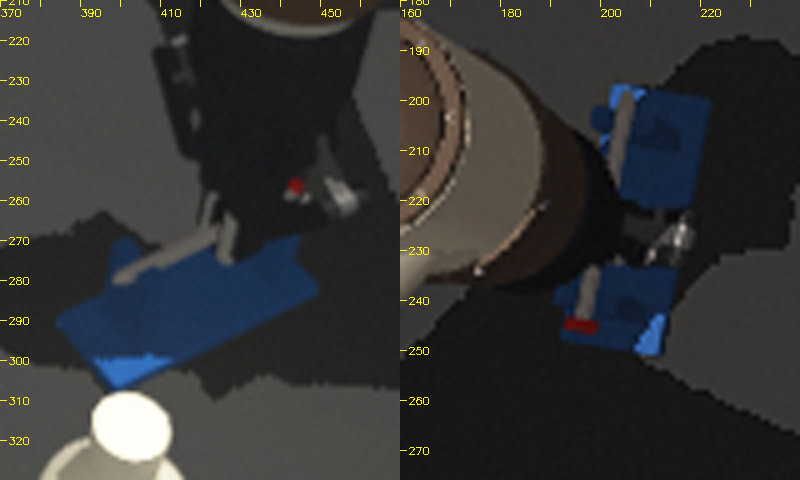

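The pin is between the pads; the width holds at 5.7, so the reading is a bit low. I'll lift and carry it to a point in front of the long barrel.

Emit:
apply_moves([
  [0, 0, 1],
  [0, 0, 3],
  [0, 0, 6],
  [0, 0, 6],
  [-0.5, -3, 6],
  [-1, -7, 6],
  [-2, -12, 6],
  [-3, -17, 6],
  [-4, -22, 6],
  [-5, -27, 6],
], fingers=[1, 1, 1, 1, 1, 1, 1, 1, 1, 1], yaw=[0, 0, 0, 0, 0, 0, 1, 2, 3, 4])

```text
clock: 6.0
position: [460.2, 67.7, 277.4]
ee_rot: [0.034, 0.999, 0.004, 0.003]
contact_force: [1.2, -0.5, -1.2]
gripper_width: 5.4
```

Emit:
apply_moves([
  [-0.5, -4, 0],
  [-1, -8, 0],
  [-1.1, -12, 0],
  [-1.1, -12, 0],
  [-1.1, -12, 0],
  [-1.1, -12, 0],
], fingers=[1, 1, 1, 1, 1, 1], yaw=[0.8, 0.8, 0.8, 0.8, 0.8, 0.8])

```text
clock: 6.6
position: [449.3, -51.8, 277.4]
ee_rot: [0.027, 1.0, 0.004, 0.003]
contact_force: [1.4, 0.2, -1.1]
gripper_width: 5.7
```

```bash
python3 -c "
from h import *
st()"
```

```text
t 6.7 tcp [449.37616564 -51.29708634 277.40035198] grasp [450.2 -50.2 122.4] yaw -3.029252443584653 tilt [ 0.0054  0.0073 -1.    ] F [-0.70872585  0.41450379 -0.69075576] M [ 0.01783944  0.02311737 -0.00758017] w 5.598705328833702
```

Emit:
apply_moves([
  [0, -0.4, -2],
  [0, -0.4, -4.5],
  [0, -0.4, -4.5],
  [0, -0.4, -4.5],
  [0, -0.4, -4.5],
  [0, -0.4, -4.5],
], fingers=[1, 1, 1, 1, 1, 1], yaw=[0, 0, 0, 0, 0, 0])

```text
clock: 7.3
position: [449.8, -54.9, 233.4]
ee_rot: [0.026, 1.0, 0.004, 0.004]
contact_force: [-0.1, -0.1, -0.8]
gripper_width: 5.5
```

```bash
python3 - <<'E'
from h import *
st();a=crop("scene",250,140,100,90,4);b=crop("top",340,160,56,100,7)
a=cv2.copyMakeBorder(a,0,700-360,0,0,0)[:600];cv2.imwrite("pics/e.png",np.hstack([a,b[:600]]))
E
```

```text
t 7.4 tcp [449.6196435  -55.14265655 233.2225643 ] grasp [450.7 -54.   78.2] yaw -3.011996928744793 tilt [ 0.0072  0.0077 -0.9999] F [ 1.01981625 -0.60839098  0.53483187] M [-0.03442676  0.03918613  0.0355472 ] w 5.552023343625443
```

View pics/e.png

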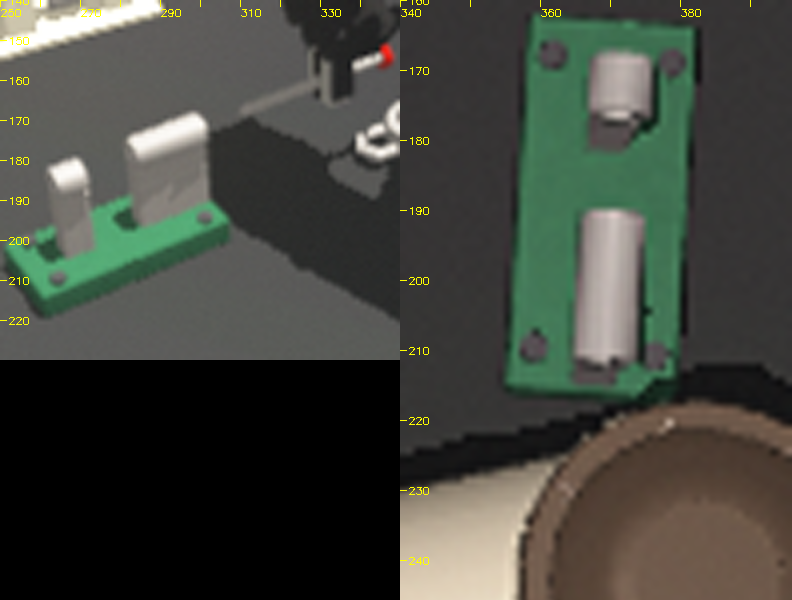

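The arm hides the pin from the top camera here. In the scene view the nose is at about (309.6,167.6) and the head at (346.4,153.4). I'll overlay the predicted outlines on both views.

```bash
cat >>h.py <<'E'
SILL=np.array([616.,-63.9,np.radians(-3.17)])
def tube(x0,x1,r):
    t=np.linspace(0,2*np.pi,24);return [np.c_[np.full(24,x),r*np.cos(t),r*np.sin(t)] for x in(x0,x1)]
def draw(c,n,x,y,k,pts,col):
    uv=np.array([proj(n,p) for p in pts]);uv=((uv-[x,y]+.5)*k-.5).astype(np.float32)
    cv2.polylines(c,[cv2.convexHull(uv).round().astype(int)],True,col,1)
def sillpts(v=SILL):
    f=lambda P:P@rz(v[2]).T+[v[0],v[1],0]
    return [f(np.vstack(tube(a,b,11))+[0,0,75]) for a,b in((-67,-17),(17,37))]+[f(np.array([[a,b,20] for a in(-70,66) for b in(-30,30)],float))]
E
python3 - <<'E'
from h import *
s=st();g=s["position"]+R.from_quat(s["ee_rot"]).apply([0,0,155])
yaw=np.radians(-3.0)
def pinp(P,pitch=0):return P@(rz(yaw)@R.from_euler('y',pitch).as_matrix()).T+g+[0,0,-2.5]
pin=pinp(np.vstack(tube(14.3-55,14.3+49,4)))
A=crop("scene",257,145,92,72,6);B=crop("top",354,160,30,58,8)
for c,n,x,y,k in((A,"scene",257,145,6),(B,"top",354,160,8)):
    for p in sillpts():draw(c,n,x,y,k,p,(0,0,255))
    draw(c,n,x,y,k,pin,(255,255,0))
A=cv2.copyMakeBorder(A,0,B.shape[0]-A.shape[0],0,0,0)
print("nose",proj("scene",pinp(np.array([[69.3,0,0]]))[0]),"head",proj("scene",pinp(np.array([[14.3-58,0,0]]))[0]))
cv2.imwrite("pics/f.png",np.hstack([A,B]))
E
```

```text
t 7.6 tcp [449.39632692 -55.32215853 232.67945448] grasp [450.3 -54.2  77.7] yaw -3.0359359667720156 tilt [ 0.0059  0.0074 -1.    ] F [-0.1530787   0.26879312 -0.51316899] M [0.03042362 0.03315315 0.02790086] w 5.641095883193002
nose [309.4966686  167.95747075] head [345.20449496 153.73210271]
```

View pics/f.png

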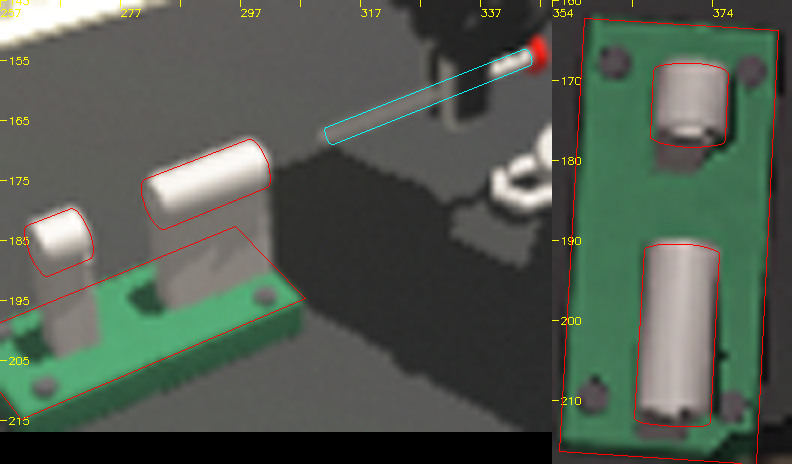

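The outlines match the image to within about 0.5 px, and the pin is in line with the barrel. I'll insert it in two stages and check the force between them.

Emit:
apply_moves([
  [0.5, -0.08, 0],
  [1.2, -0.12, 0],
  [2, -0.16, 0],
  [2.8, -0.2, 0],
  [3.6, -0.25, 0],
  [4.2, -0.28, 0],
  [4.2, -0.28, 0],
], fingers=[1, 1, 1, 1, 1, 1, 1], yaw=[0, 0, 0, 0, 0, 0, 0])

```text
clock: 8.4
position: [492.3, -58.1, 232.4]
ee_rot: [0.027, 1.0, 0.004, 0.003]
contact_force: [-1.2, -0.1, -0.1]
gripper_width: 5.6
```

```bash
python3 -c "
from h import *
st()"
```

```text
t 8.5 tcp [491.2595599  -58.19527957 232.30535887] grasp [492.  -57.1  77.3] yaw -3.0524874272461915 tilt [ 0.0049  0.0073 -1.    ] F [ 0.08289925 -0.13376168 -1.16784721] M [-0.05776826  0.03870215 -0.04499039] w 5.810696351477411
```

Emit:
apply_moves([
  [0.6, -0.04, 0],
  [1.3, -0.08, 0],
  [2, -0.12, 0],
  [2.6, -0.15, 0],
  [2.6, -0.15, 0],
  [2.6, -0.15, 0],
], fingers=[1, 1, 1, 1, 1, 1], yaw=[0, 0, 0, 0, 0, 0])

```text
clock: 9.1
position: [517.3, -59.7, 232.1]
ee_rot: [0.027, 1.0, 0.004, 0.002]
contact_force: [-1.2, 0.9, -0.5]
gripper_width: 5.6
```

```bash
python3 - <<'E'
from h import *
s=st()
v=SILL;P=[rz(v[2])@np.array([x,0,75])+[v[0],v[1],0] for x in(-28,-86,-144)]
g=s["position"]+R.from_quat(s["ee_rot"]).apply([0,0,155]);print("sill frame grasp",rz(-v[2])@(g-[v[0],v[1],0]))
# pixel of nose->head for current estimate
x=(rz(-v[2])@(g-[v[0],v[1],0]))[0]
print("head px pred",proj("scene",rz(v[2])@np.array([x-43.7,0,75])+[v[0],v[1],0]))
im=get_image("scene")["color"].astype(int);m=(im[:,:,2]>150)&(im[:,:,1]<80)&(im[:,:,0]<80);m[:, :280]=0;m[:,370:]=0;m[230:]=0
ys,xs=np.nonzero(m);print(len(xs),xs.mean() if len(xs) else 0,ys.mean() if len(ys) else 0)
E
```

```text
t 9.2 tcp [516.97623684 -59.74202832 232.18530841] grasp [517.6 -58.6  77.2] yaw -3.0587426800757953 tilt [ 0.0043  0.0073 -1.    ] F [ 0.23981749 -0.38740602 -0.59590211] M [0.01733208 0.07041444 0.05945463] w 5.571859363800831
sill frame grasp [-98.49811735  -0.15643454  77.19088509]
head px pred [324.13435334 162.01949736]
11 325.1818181818182 160.9090909090909
```

The nose should be at about sill x = -30, inside the required -42 to -17, with no side force. Releasing now and lifting straight up.

Emit:
apply_moves([
  [0, 0, 0],
  [0, 0, 0],
  [0, 0, 0],
  [0, 0, 0],
  [0, 0, 1],
  [0, 0, 3],
  [0, 0, 6],
  [0, 0, 10],
  [0, 0, 14],
  [0, 0, 17],
], fingers=[0.85, 0.7, 0.6, 0.6, 0.6, 0.6, 0.6, 0.6, 0.6, 0.6], yaw=[0, 0, 0, 0, 0, 0, 0, 0, 0, 0])

```text
clock: 10.25
position: [516.8, -59.9, 406.0]
ee_rot: [0.027, 1.0, 0.004, 0.004]
contact_force: [0.2, 0.0, 0.2]
gripper_width: 34.0
```

```bash
python3 - <<'E'
from h import *
s=st()
g=s["position"]+R.from_quat(s["ee_rot"]).apply([0,0,155])
c,si=np.cos,np.sin
print("guard delta xy",np.array([504.1,-326.7])-g[:2])
E
```

```text
t 10.35 tcp [517.62973245 -59.79420569 408.32063896] grasp [520.1 -58.6 253.3] yaw -3.0007760763737394 tilt [ 0.0162  0.0079 -0.9998] F [ 0.84962046 -0.37337159  0.22202901] M [ 0.010334   -0.01044136 -0.01562197] w 34.2232628510768
guard delta xy [ -16.03833706 -268.13064252]
```

Emit:
apply_moves([
  [-0.3, -4, 0],
  [-0.6, -9, 0],
  [-0.9, -14, 0],
  [-1.2, -19, 0],
  [-1.5, -23, 0],
  [-1.5, -26, 0],
  [-1.5, -26.9, 0],
  [-1.5, -26.9, -2],
  [-1.5, -26.9, -5],
  [-1.5, -26.9, -5],
], fingers=[0.5, 0.5, 0.5, 0.5, 0.5, 0.5, 0.5, 0.5, 0.5, 0.5], yaw=[-1, -2, -3, -4, -5, -6.3, -6.3, -6.3, -6.3, -6.3])

```text
clock: 11.35
position: [501.4, -327.7, 354.0]
ee_rot: [0.081, 0.997, 0.006, 0.004]
contact_force: [-0.4, 0.1, -1.0]
gripper_width: 42.9
```

```bash
cat >>h.py <<'E'
def guardpts(o,yaw):
    b=lambda x,y,z0,z1:np.array([[i,j,k] for i in(-x,x) for j in(-y,y) for k in(z0,z1)],float)
    return [P@rz(yaw).T+o for P in(b(55,4,20,110),b(55,6,80,110),np.vstack(tube(-13,13,11)))]
E
python3 - <<'E'
from h import *
s=st()
A=crop("scene",235,95,68,72,7);A2=crop("scene",285,150,50,35,6);B=crop("top",355,185,30,72,7)
for p in guardpts([504.1,-326.7,25],np.radians(-9.3)):draw(A,"scene",235,95,7,p,(255,255,0))
z=np.zeros((504,300,3),np.uint8);z[:210]=A2;z[215:,:210]=B[:289]
cv2.imwrite("pics/g.png",np.hstack([A,z]))
E
```

```text
t 11.45 tcp [ 502.88273128 -328.35798793  358.55506467] grasp [ 505.3 -327.5  203.6] yaw -9.232293899396467 tilt [ 0.0158  0.0059 -0.9999] F [-0.36518749 -0.57967504  0.43927839] M [-0.06834798  0.03235397  0.04918975] w 42.80618062471272
```

View pics/g.png

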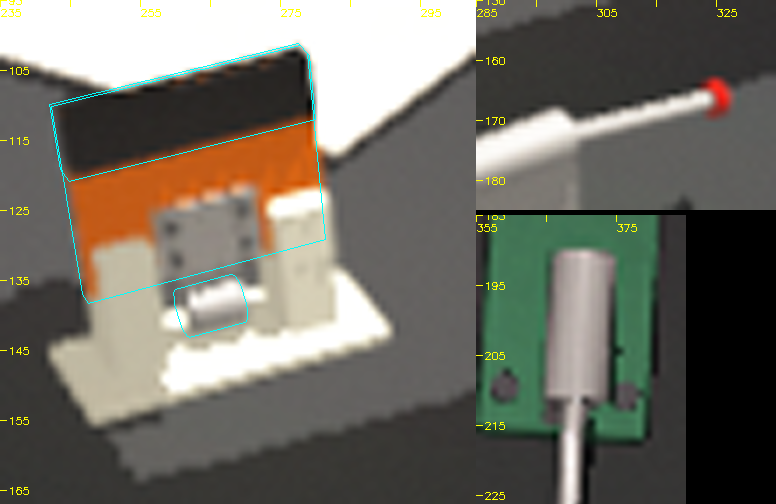

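The pin's tail sticks out of the barrel with its head at (324,166). Nothing shows in the gap, and the guard overlay matches. Going down onto the grip strip.

Emit:
apply_moves([
  [-0.1, 0.1, -1.5],
  [-0.1, 0.1, -3.5],
  [-0.1, 0.1, -5.5],
  [-0.1, 0.1, -7],
  [-0.1, 0.1, -8.1],
  [-0.1, 0.1, -8.1],
  [-0.1, 0.1, -8.1],
  [-0.1, 0.1, -8.1],
], fingers=[0.5, 0.5, 0.5, 0.5, 0.5, 0.5, 0.5, 0.5], yaw=[0, 0, 0, 0, 0, 0, 0, 0])

```text
clock: 12.4
position: [502.6, -327.7, 280.5]
ee_rot: [0.08, 0.997, 0.003, 0.011]
contact_force: [-0.0, -0.8, -0.1]
gripper_width: 42.9
```

```bash
python3 -c "
from h import *
st()"
```

```text
t 12.5 tcp [ 502.43785412 -327.68230032  280.29446527] grasp [ 505.8 -327.1  125.3] yaw -9.234250537420266 tilt [ 0.0218  0.0039 -0.9998] F [-0.03746366  0.16209011  0.56739871] M [-0.03699058  0.10924497 -0.01260518] w 42.81319172083213
```

Emit:
apply_moves([
  [0, 0, 0],
  [0, 0, 0],
  [0, 0, 0],
  [0, 0, 0],
  [0, 0, 0],
  [0, 0, 0],
  [0, 0, 0],
  [0, 0, 0],
  [0, 0, 0],
  [0, 0, 0],
], fingers=[0.65, 0.8, 0.9, 1, 1, 1, 1, 1, 1, 1], yaw=[0, 0, 0, 0, 0, 0, 0, 0, 0, 0])

```text
clock: 13.5
position: [502.6, -327.8, 280.8]
ee_rot: [0.08, 0.997, 0.003, 0.011]
contact_force: [-0.5, -0.2, 5.5]
gripper_width: 11.3
```

```bash
python3 -c "
from h import *
st()"
```

```text
t 13.6 tcp [ 502.58313659 -327.8318134   280.80508739] grasp [ 506.1 -327.3  125.8] yaw -9.225546690059161 tilt [ 0.0225  0.0033 -0.9997] F [-0.96392749 -0.82848434  5.44938541] M [-0.16231491  0.22659623  0.041027  ] w 10.757012253577718
```

Gripped at 11 mm width. Lifting straight up.

Emit:
apply_moves([
  [0, 0, 0.5],
  [0, 0, 1.5],
  [0, 0, 2.5],
  [0, 0, 3.5],
  [0, 0, 4.5],
  [0, 0, 5.5],
  [0, 0, 6.5],
  [0, 0, 7],
  [0, 0, 7],
  [0, 0, 7],
], fingers=[1, 1, 1, 1, 1, 1, 1, 1, 1, 1], yaw=[0, 0, 0, 0, 0, 0, 0, 0, 0, 0])

```text
clock: 14.6
position: [502.4, -327.7, 350.5]
ee_rot: [0.081, 0.997, 0.003, 0.011]
contact_force: [0.1, -0.3, -2.0]
gripper_width: 10.7
```

Emit:
apply_moves([
  [0, 0, 1],
  [0, 0, 2],
  [0, 0, 3],
  [0, 0, 4],
  [0, 0, 4.5],
  [0, 0, 4.5],
  [0, 0, 4.5],
  [0, 0, 4.5],
], fingers=[1, 1, 1, 1, 1, 1, 1, 1], yaw=[0, 0, 0, 0, 0, 0, 0, 0])

```text
clock: 15.4
position: [502.3, -327.6, 394.9]
ee_rot: [0.081, 0.997, 0.003, 0.01]
contact_force: [1.0, -0.2, -2.6]
gripper_width: 11.1
```

```bash
python3 - <<'E'
from h import *
s=st()
tool0=np.array([502.58,-327.83,280.8]);g0=np.array([504.1,-326.7,25])
# guard origin in tool frame at grip (full rotation: yaw -9.23, tilt .0225,.0033)
E
```

```text
t 15.5 tcp [ 502.34719855 -327.70905256  394.93857504] grasp [ 505.6 -327.1  240. ] yaw -9.237482050954497 tilt [ 0.0209  0.0042 -0.9998] F [ 0.29562331  0.45135716 -2.24091407] M [0.03039558 0.00295749 0.01884858] w 11.227802599502725
```

Emit:
apply_moves([
  [0.7, 1.5, 0],
  [1.7, 4, 0],
  [2.9, 7, 0],
  [4.3, 10, 0],
  [5.5, 13, 0],
  [6.8, 16, 0],
  [8.1, 19, 0],
  [9.4, 22, 0],
  [10.2, 24, 0],
  [10.8, 25.5, 0],
], fingers=[1, 1, 1, 1, 1, 1, 1, 1, 1, 1], yaw=[0.6, 1.2, 1.8, 2.4, 3, 3.6, 4.2, 4.8, 5.4, 6.1])

```text
clock: 16.5
position: [610.9, -70.4, 394.6]
ee_rot: [0.026, 1.0, 0.004, 0.01]
contact_force: [0.5, -0.1, -2.2]
gripper_width: 10.8
```

Emit:
apply_moves([
  [0.4, 0.8, 0],
  [0.4, 0.8, 0],
  [0.4, 0.8, 0],
  [0.4, 0.8, 0],
  [0.4, 0.8, 0],
], fingers=[1, 1, 1, 1, 1], yaw=[0, 0, 0, 0, 0])

```text
clock: 17.0
position: [614.6, -63.3, 394.7]
ee_rot: [0.027, 1.0, 0.004, 0.01]
contact_force: [0.6, -0.4, -2.5]
gripper_width: 10.8
```

```bash
cat >>h.py <<'E'
_d=np.array([.0225,.0033,-.9997])
T0=np.array([502.58,-327.83,280.8]);G0=np.array([504.1,-326.7,25])
Q0=R.from_matrix((lambda z:(lambda y:np.c_[np.cross(y,z),y,z])((lambda y:y/np.linalg.norm(y))((lambda y:y-z*(y@z))(rz(np.radians(-9.226))@np.array([0,1,0])))))(_d/np.linalg.norm(_d)))
def guard(s):
    """guard pose now, from the pose at the grip: origin and rotation"""
    q=R.from_quat(s["ee_rot"]);
    if q.apply([0,1,0])[1]<0:q=q*R.from_euler('z',np.pi)
    o=s["position"]+q.apply(Q0.inv().apply(G0-T0));return o,(q*Q0.inv()*R.from_euler('z',np.radians(-9.3)))
def report(s):
    o,q=guard(s);M=rz(-SILL[2]);print("guard in sill",(M@(o-[SILL[0],SILL[1],75])).round(2),"rot deg",np.degrees((R.from_matrix(M)*q).as_rotvec()).round(2))
    return o,q
E
python3 - <<'E'
from h import *
s=st();report(s)
E
```

```text
t 17.1 tcp [614.67073718 -63.12670273 394.6818766 ] grasp [617.8 -62.1 239.7] yaw -3.049481300341867 tilt [ 0.02    0.0066 -0.9998] F [-0.11045281 -0.22287981 -3.02022725] M [-0.01180834  0.01197798  0.01457919] w 10.853914957493052
guard in sill [-0.59  2.26 63.88] rot deg [0.04 0.12 0.04]
```

Emit:
apply_moves([
  [0.05, -0.23, -0.8],
  [0.05, -0.23, -1.6],
  [0.05, -0.23, -2.4],
  [0.05, -0.23, -3],
  [0.05, -0.23, -3],
  [0.05, -0.23, -3],
  [0.05, -0.23, -3],
], fingers=[1, 1, 1, 1, 1, 1, 1], yaw=[0, 0, 0, 0, 0, 0, 0])

```text
clock: 17.8
position: [615.3, -65.4, 365.1]
ee_rot: [0.027, 1.0, 0.004, 0.01]
contact_force: [-1.0, -0.2, -2.4]
gripper_width: 11.0
```

```bash
cat >see.py <<'E'
from h import *
import sys
s=st();o,q=report(s)
A=crop("scene",240,110,76,110,5);B=crop("top",345,150,50,70,8)
for c,n,x,y,k in((A,"scene",240,110,5),(B,"top",345,150,8)):
    for p in sillpts()[:2]:draw(c,n,x,y,k,p,(0,0,255))
    for p in guardpts([0,0,0],0):draw(c,n,x,y,k,q.apply(p)+o,(255,255,0))
B=B[:550];B=cv2.copyMakeBorder(B,0,550-B.shape[0],0,0,0)
cv2.imwrite(sys.argv[1],np.hstack([A,B]))
E
python3 see.py pics/h1.png
```

```text
t 17.9 tcp [615.28071555 -65.38486338 365.17358653] grasp [618.5 -64.4 210.2] yaw -3.043113216291559 tilt [ 0.021   0.0066 -0.9998] F [ 0.57549543 -0.35987694 -2.15992879] M [-0.0184337   0.08481648  0.00522924] w 10.911500687494684
guard in sill [ 0.4   0.07 34.37] rot deg [0.05 0.06 0.04]
```

View pics/h1.png

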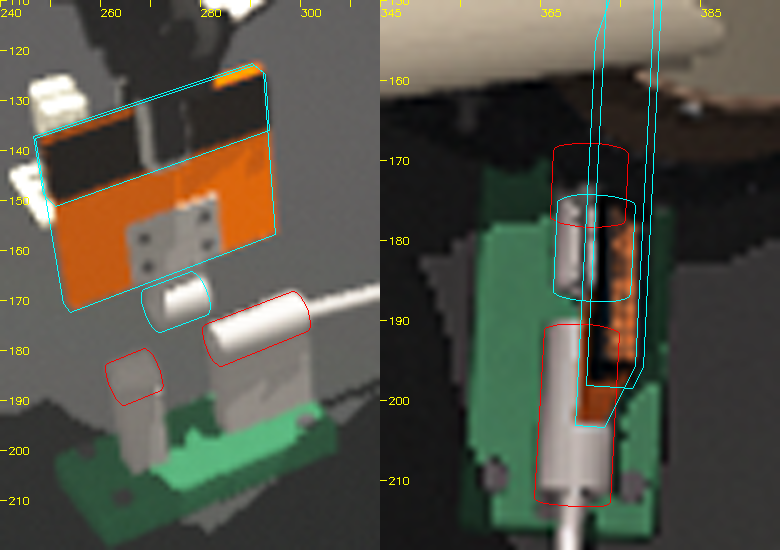

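The overlays agree to about 1 px. In the top view the panel's near corner is at (600,425) against 603,427 predicted, and the knuckle's left edge is at 555 against 554. Lowering into the gap.

Emit:
apply_moves([
  [0, 0, -0.5],
  [0, 0, -1],
  [0, 0, -1.5],
  [0, 0, -2],
  [0, 0, -2.4],
  [0, 0, -2.4],
  [0, 0, -2.4],
], fingers=[1, 1, 1, 1, 1, 1, 1], yaw=[0, 0, 0, 0, 0, 0, 0])

```text
clock: 18.7
position: [615.3, -65.4, 341.0]
ee_rot: [0.027, 1.0, 0.004, 0.01]
contact_force: [0.6, 0.4, -2.0]
gripper_width: 11.1
```

```bash
python3 -c "
from h import *
report(st())"
```

```text
t 18.8 tcp [615.32148361 -65.38484007 341.33537762] grasp [618.6 -64.4 186.4] yaw -3.0414940761006193 tilt [ 0.0213  0.0066 -0.9998] F [-0.41427038  0.52496526 -1.94504959] M [ 0.00300247  0.01782949 -0.00742939] w 11.189727020577399
guard in sill [ 0.52  0.07 10.54] rot deg [0.05 0.04 0.05]
```

Emit:
apply_moves([
  [-0.05, 0, -0.3],
  [-0.05, 0, -0.6],
  [-0.05, 0, -0.9],
  [-0.05, 0, -1.05],
  [-0.05, 0, -1.05],
  [-0.05, 0, -1.05],
  [-0.05, 0, -1.05],
  [-0.05, 0, -1.05],
], fingers=[1, 1, 1, 1, 1, 1, 1, 1], yaw=[0, 0, 0, 0, 0, 0, 0, 0])

```text
clock: 19.6
position: [614.9, -65.4, 331.0]
ee_rot: [0.027, 1.0, 0.004, 0.011]
contact_force: [0.4, -0.9, -1.6]
gripper_width: 11.0
```

```bash
sed -i 's/A=crop.*/A=crop("scene",240,115,76,100,6);B=crop("top",355,160,40,60,8)/; s/"scene",240,110,5/"scene",240,115,6/; s/"top",345,150,8/"top",355,160,8/; s/550/600/g' see.py; python3 see.py pics/i.png
```

```text
t 19.7 tcp [614.83564207 -65.36402766 330.92567893] grasp [618.2 -64.3 176. ] yaw -3.0378706395056554 tilt [ 0.0214  0.0067 -0.9997] F [-0.03346017 -0.94214528 -1.88325681] M [-0.04093382  0.05569606  0.02311313] w 11.189428091455582
guard in sill [0.07 0.07 0.13] rot deg [0.05 0.04 0.05]
```

View pics/i.png

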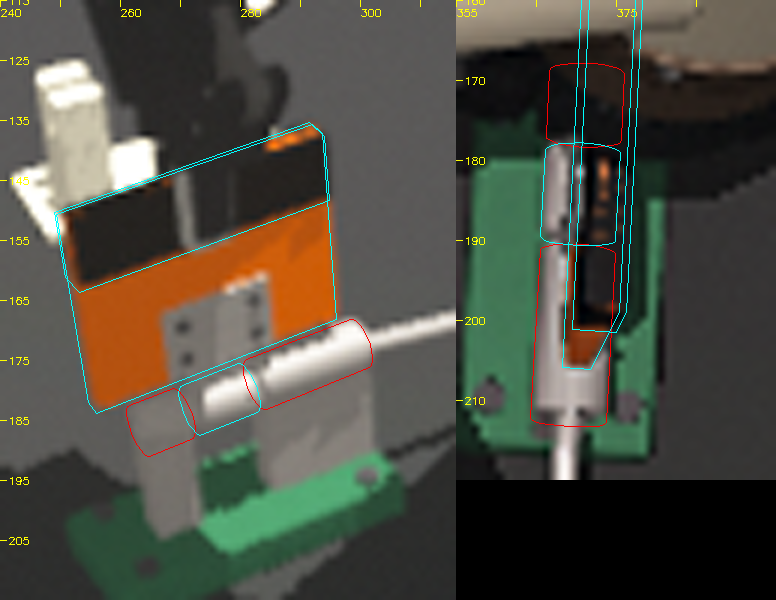

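The knuckle sits in the gap, in line with the long barrel: its lit part runs from (203,400) to (255,375) in the crop. The panel outline matches to about 0.5 px. One last force check, to confirm it hangs free and steady, before handing in.

```bash
python3 - <<'E'
from h import *
F=[];P=[]
for i in range(14):
    get_image("scene");s=read_state();F.append(s["contact_force"]);P.append(s["position"])
print(np.mean(F,0).round(2),np.std(F,0).round(2),np.ptp(P,0).round(2),P[-1]);report(s);print(s["clock"])
E
```

```text
[ 0.04 -0.01 -2.03] [0.41 0.75 0.59] [0.03 0.04 0.04] [614.83797296 -65.37720515 330.86779589]
guard in sill [0.06 0.05 0.07] rot deg [0.05 0.04 0.05]
20.6
```

```bash
python3 -c "
from bench import *
print(job_done())"
```

```text
the job is handed in; nothing more can be done
None
```

I finished both steps and handed the job in at about 20.6 s of the 70 s. The system gives no verdict, so what follows rests on my own checks.

- **Pin:** I took it from the cradle, slid it nose first into the long barrel and let go. The nose is at about x = -29 to -31 mm from the middle of the gap, inside the required -42 to -17. The close-up after letting go showed the tail sticking out of the outer mouth and nothing in the gap.
- **Guard:** I lifted it straight out of the rack and lowered the knuckle into the gap, and I am still holding it there.
    - **Position:** arm position readings put the hole within 0.1 mm of the hinge axis and 0.1° of upright. That relies on camera measurements that are good to about 1–2 mm.
    - **Steadiness:** over the last 0.7 s the arm moved less than 0.05 mm.
    - **Hanging free:** the force was about -2.0 N vertical and zero sideways. It was about -2.3 N while hanging clear, so the two agree within noise.
- **Checks that disagreed:**
    - **Pin:** the head appeared about 1 px (2–3 mm) further back than predicted.
    - **Gripper tilt:** the gripper had tilted about 1.2° by the time it gripped the guard. It kept that tilt to the end, so the guard stayed upright.
    - **Knuckle:** its far end was in shadow, so I judged the clearance to the short barrel from the panel outline.
- **Other objects:** the arm's path did not come near the beaker, flask, wash bottle or padlock. I took no separate final picture of them.

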